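Close the amber cover of the gel viewer and switch it on

TASK

The blue-light gel viewer stands open with a gel tray on its glass. Lower the amber cover gently until it is fully shut over the tray (bring it all the way down, do not let it drop or slam), and only then press the green button fully down to switch the light on. Let go of everything, and leave the tray and the things around the viewer where they are.

Things in the scene. Friction and masses are not known exactly. Their poses are not given: they have to be found in the camera images.
- viewer: White box-shaped blue-light viewer, fixed to the bench, 70 mm high. Origin on the bench under the centre of its glowing blue glass; x points to the hinge side, -x to where the handle comes down, z up. The box spans x -85 to 85 and y -195 to 105 mm. The glass is at z = 70 mm; a grey control strip with the button lies at y = -150 mm.
- cover (a joint): Hinge angle of the cover in rad: 0 is fully shut, growing as it opens, stop at 1.8. Starts standing up at 1.2 to 1.6; it stands by itself when nearly upright, but falls shut once it is tipped below about 1.0.
- cover_handle (a point): Middle of the cover's handle: aluminium bar, 12 mm thick, 120 mm long, parallel to the hinge, held 35 mm beyond the cover's free edge by two 10 mm wide posts 110 mm apart (100 mm of bar is free between them). In the cover's frame 185 mm from the hinge toward -x and 12 mm above it: shut, it is at viewer x = -110, y = 0, z = 83 mm; upright, it is the highest part, about 255 mm up.
- cover_hinge (a point): Point on the hinge axis, mid-width: viewer x = 75, y = 0, z = 71 mm; the axis runs along the viewer's y. The cover is an amber clear panel in a black frame, 150 mm deep, 190 mm wide, 24 mm high, 0.25 kg. Shut, its top is 95 mm above the bench.
- run_top (a point): Centre of the top face of the round green push button, 36 mm across, in a black housing on the control strip at viewer x = -30, y = -150 mm; pressed straight down.
- run (a joint): Travel of the green button in m: 0 is up, 0.006 is fully down; it needs about 5 N and springs back.
- tray: Clear tray with a pale blue slab, 60 (x) by 90 (y) by 15 mm high, lying loose on the glass under the cover. Origin at the centre of its underside.
- rack: Red tube rack, 200 (x) by 90 (y) by 65 mm high, tubes reach 90 mm, loose on the bench to the left (+y) of the viewer. Origin at the centre of its underside. To be left alone.
- tipbox: Yellow pipette tip box, 125 (x) by 90 (y) by 72 mm high, loose on the bench behind the viewer (hinge side). Origin at the centre of its underside. To be left alone.
- flask: White bottle with a blue cap, 70 mm in diameter and 170 mm high, loose on the bench to the right (-y) of the viewer, beyond the button. Origin at the centre of its underside. To be left alone.
Mind the look-alikes: they are no part of the job. There is more than one size of the tray; the job needs the smallest.

How it is judged (in metres and radians):
On the way, in this order (a step that is already met when the one before it is completed fails the run):
1. the cover is lowered fully shut (value of joint cover below 0.035 rad), for 0.2 s.
2. with the cover shut, the green button is pressed fully down (value of joint run above 0.0045 m and value of joint cover below 0.035 rad), for 0.04 s.
At the end, for the whole second after the job is handed in: The cover is shut (within 0.035 rad, about 6 mm at the handle), the button has been pressed and is up again, the tray lies on the glass within 15 mm of where it was, and the rack, tip box and bottle stand within 30 mm of where they were, the bottle upright (value of joint cover below 0.035 rad and value of joint run below 0.002 m and distance of tray from where it was at the start of the episode below 0.015 m and linear speed of tray below 0.02 m/s and distance of each of rack, tipbox, flask from where it was at the start of the episode below 0.03 m and angle between flask's own z axis and vertical below 0.2 rad); the robot touches nothing.
It fails at once if the cover drops or is slammed (closes faster than 3 rad/s) (velocity of joint cover below -3 rad/s).
It fails at once if the button is pressed while the cover is not shut (value of joint run above 0.003 m and value of joint cover above 0.06 rad).
It fails at once if the tray is pushed about (distance of tray from where it was at the start of the episode above 0.02 m).
It fails at once if the rack, tip box or bottle is pushed away or knocked over (distance of any of rack, tipbox, flask from where it was at the start of the episode above 0.04 m).
It also fails if it takes over 46 s, if anything falls off the work surface, if the arm or the gripper's body presses on something with over 40 N, if the wrist force passes 120 N, or if a joint passes its speed limit or range.

ROBOT

A 6-joint arm with a two-finger parallel gripper is mounted at the origin on the work surface. World frame = base frame: x ahead of the robot, y to its left, z up, the work surface at z = 0. Lengths are in mm, angles in rad, forces in N, time in s.
With the tool pointing down it reaches from about 350 to 875 mm from the base axis. Payload 4.2 kg.
Tool frame: the origin (TCP) lies on the mounting face of the last link; the fingertips stand 173 mm ahead of it and the grasp point (between the pads) lies 155 mm ahead of it; z points along the fingers, y is the direction in which the jaws open and shut (so a half turn about z gives the same grasp; the last joint's range is limited). The gripper opens to 85 mm and grips with 20 to 120 N. Pads are 22 mm wide; open, the fingers measure 114 mm over their backs; the gripper's body (76 mm by 85 mm) begins 54 mm behind the grasp point. The pads swing forward as they close: fully open they stand 13 mm farther back than shut.
Start: joints at [-1.045, 0.385, 0.008, 0, -1.194, -0.259], TCP at [164.796, -602.862, 404.712] pointing down, gripper open.
Joint ranges: [-3.14, 3.14], [-1.21, 2.06], [-1.07, 1.41], [-3.16, 2.05], [-2.99, -0.16], [-3.1, 3.1]. Speed limits (rad/s): [2.79, 2.79, 3.14, 3.14, 3.14, 3.14].

INTERFACE

Orientations are given as a unit quaternion [x, y, z, w].
In Python, from bench import arm gives the robot as it stands. The module is installed in compiled form; this text tells all that it offers.
- The arm moves only by the tool play_rows, never from a script. Its argument "moves" is a list of rows, each a list of 3 entries, a list of its own where there are three numbers: the shift along the world's x, y, z in units of 30 cm (1.0 is 30 cm), then the turn about the world's z in units of 30 degrees (1.0 is 30 degrees), then the gripper's target within -1 to 1 (shut at 1, half-way at 0, fully open at -1). In form: [[[x, y, z], turn, jaw], ...]. A call has 1 to 12 rows; each row is the pose to reach, as a shift and turn from the pose measured when the call began; what a row does not reach only later rows make up. A row lasts 1/8 s, in which the tool goes at most 62.5 mm and 10.7 degrees, less where a joint would pass 70% of its speed; a pose out of reach is approached as far as the arm can. A call with a number of a shift or a turn outside -1 to 1 is refused whole. A call with a gripper value outside its range is refused whole. The fingers move at their own pace and stop on an object; the grip force is fixed at half the most. Time passes only in rows, so rows that repeat a pose let the fingers close. It gives the time, the measured TCP pose, the force and the opening at its end, in the units of the state.
- arm.read_state(): the state, without advancing time (a new reading comes with each control period).
- arm.get_image(name): name is "scene" or "top"; returns a dict with "pixels" (420x560x3 uint8, red, green, blue), "vfov" (degrees; the focal length in pixels is half the picture's height over the tangent of half this angle, whatever the lens; pixels are square), "cx", "cy" (the principal point, pixels), "dist" ([k1, k2, p1, p2, k3] as OpenCV has them; the pictures are not rectified), "xyz" and "rotation" of the camera in the world. Camera axes: x right, y up, looking along -z (the intrinsics and any distortion apply to the point x, -y, -z); pixel columns grow to the right and rows downward; lengths in mm; the calibration is good to about 2 mm. A picture is of the moment at which its call begins. There is no depth.
- arm.job_done(): hands the job in, once; it reports no verdict.
Trained networks look in a picture, given as the dict that the camera call returned (one of the last four; its "shot" number tells which), for a name from the list of things; names that differ only in an ending like _2 or _b are one class to them, and where a whole thing is asked for, a point or a joint stands for the part that bears it (a point fixed in the world has none). Each returns a list of dicts, best first, with "conf" (0 to 1); they miss things now and then, are a little off and sometimes report something else, mostly with a low value. They report only what shows in the picture. A call takes as long as a camera call. They do not tell look-alikes from the thing itself.
- arm.look_for(name, picture): "centre" ([x, y, z] in mm, in world coordinates, good to about 4 mm: the middle of the surface that is visible of it).
The state is a dict: "clock": time; "joints": joint angles; "joint_vel": joint speeds; "joint_efforts": joint torques, N m; "position": TCP position; "ee_rot": TCP orientation; "contact_force": force on the tool from outside, world axes, zero at the start; "wrist_torque": the same for the moment, N m; "gripper_width": finger opening in mm.
Only numpy, scipy, OpenCV 4.12 (cv2) and the standard library are available. Lean on these libraries where they do the work, as an engineer would, in place of code of your own. Each camera call takes 0.05 s, during which the arm holds its last target.

## Working session

There is one attempt and no reset: what is moved stays moved. The work goes in short steps, Python scripts to look and compute and a tool call to move; the robot and the scene stay as the last step left them, time stands still between calls to the robot, and variables do not carry over. Pictures are saved under pics/ and viewed, and the job is handed in when it is done.

Besides the shell and the picture viewer there is one more tool, called as name(argument=value, ...), one argument or row to a line, values as JSON. play_rows: Moves the arm, as the interface text tells. Shifts and turns lie within -1 to 1; 1 stands for 30 cm of shift or 30 degrees of turn. Its arguments: {"type":"object","properties":{"moves":{"type":"array"}},"required":["moves"]}

```bash
ls; mkdir -p pics; cat > h.py <<'E'
import numpy as np, cv2
from bench import arm
def K(p):
    h,w=p["pixels"].shape[:2]; f=h/2/np.tan(np.radians(p["vfov"])/2)
    return np.array([[f,0,p["cx"]],[0,f,p["cy"]],[0,0,1.]])
def R(p):
    r=np.array(p["rotation"],float)
    if r.size==4:
        from scipy.spatial.transform import Rotation
        return Rotation.from_quat(r).as_matrix()
    return r.reshape(3,3)
def ray(p,uv):
    n=cv2.undistortPoints(np.array([[uv]],float),K(p),np.array(p["dist"],float))[0,0]
    return R(p)@np.array([n[0],-n[1],-1.])
def at_z(p,uv,z):
    d=ray(p,uv); c=np.array(p["xyz"],float); return c+d*(z-c[2])/d[2]
def proj(p,X):
    X=np.atleast_2d(np.array(X,float)); c=(X-np.array(p["xyz"]))@R(p); c=c*[1,-1,-1]
    return cv2.projectPoints(c.reshape(-1,1,3),np.zeros(3),np.zeros(3),K(p),np.array(p["dist"],float))[0].reshape(-1,2)
def save(p,n): cv2.imwrite("pics/"+n,p["pixels"][:,:,::-1])
E
python3 - <<'E'
from h import *
for n in ["scene","top"]:
    p=arm.get_image(n); save(p,n+"0.png")
    print(n,p["xyz"],p["rotation"],p["vfov"],p["cx"],p["cy"],p["dist"])
    for o in ["viewer","cover","cover_handle","cover_hinge","run_top","tray","rack","tipbox","flask"]:
        print(o,[(round(d["conf"],2),np.round(d["centre"]).tolist()) for d in arm.look_for(o,p)])
print(arm.read_state())
E
```

```text
pics
scene [1436.46647144 -104.76524987  887.76415222] [0.30759374 0.27397427 0.59561312 0.68961526] 49.08284276173233 273.91375259048533 213.559443590358 [-0.04921381  0.          0.          0.          0.        ]
viewer [(0.97, [628.0, 95.0, 102.0])]
cover [(0.68, [637.0, 144.0, 168.0])]
cover_handle [(0.98, [637.0, 144.0, 167.0])]
cover_hinge [(0.56, [636.0, 140.0, 166.0])]
run_top []
tray [(0.92, [326.0, 226.0, 17.0]), (0.61, [334.0, -91.0, 12.0]), (0.44, [596.0, 346.0, 62.0])]
rack [(0.73, [595.0, 347.0, 62.0])]
tipbox [(0.98, [752.0, 140.0, 60.0])]
flask [(0.93, [610.0, -159.0, 98.0])]
top [ 311.56638664    7.27016935 1118.020786  ] [ 0.08130008 -0.08090984 -0.68034357  0.72386222] 45.074653192817266 277.12871596981597 212.86152514832082 [-0.04581279  0.          0.          0.          0.        ]
viewer [(0.91, [569.0, 97.0, 71.0])]
cover [(0.59, [620.0, 145.0, 161.0]), (0.4, [535.0, 162.0, 79.0]), (0.21, [511.0, -3.0, 94.0])]
cover_handle [(0.81, [625.0, 144.0, 162.0])]
cover_hinge [(0.68, [620.0, 141.0, 164.0])]
run_top [(0.6, [511.0, -3.0, 91.0])]
tray [(0.94, [326.0, 21
[... 217 characters left out ...]
clock': 1.0, 'joints': array([-1.04541088e+00,  3.84663171e-01,  7.90286986e-03,  6.85561768e-06,
       -1.19399470e+00, -2.58612233e-01]), 'joint_vel': array([ 0.00058946,  0.00016278, -0.00117238,  0.00064516, -0.00107372,
        0.00016509]), 'joint_efforts': array([ 5.28846303e-04, -3.92092466e+01,  1.88620681e+01,  4.19058278e+00,
       -3.55989332e-04,  7.53881693e-06]), 'position': array([ 164.78487094, -602.85783656,  404.73647259]), 'ee_rot': array([-1.32992674e-01,  9.91117020e-01, -2.03140991e-05,  4.94873949e-06]), 'contact_force': array([-0.3536117 ,  0.18330089,  0.23210929]), 'wrist_torque': array([-0.00746262, -0.01803995,  0.0018787 ]), 'gripper_width': 85.78909886327168}
```

View pics/scene0.png

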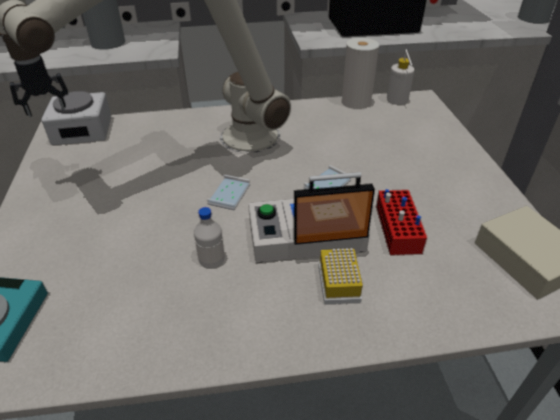

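View pics/top0.png

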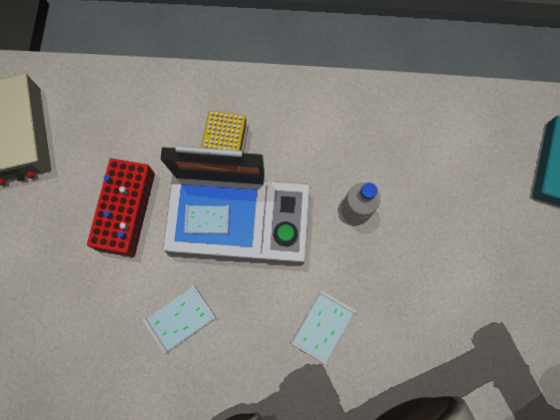

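The viewer sits hinge-side away from the robot. In the top picture the glass is near (215,215), the button at (285,233) and the handle bar at (209,152). I'll zoom in to fit the pose.

```bash
python3 - <<'E'
from h import *
p=arm.get_image("top"); im=p["pixels"][130:280,150:320,::-1]
cv2.imwrite("pics/topz.png",cv2.resize(im,None,fx=4,fy=4,interpolation=cv2.INTER_CUBIC))
p=arm.get_image("scene"); im=p["pixels"][160:270,230:390,::-1]
cv2.imwrite("pics/scz.png",cv2.resize(im,None,fx=5,fy=5,interpolation=cv2.INTER_CUBIC))
E
```

```text
(no output)
```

View pics/topz.png

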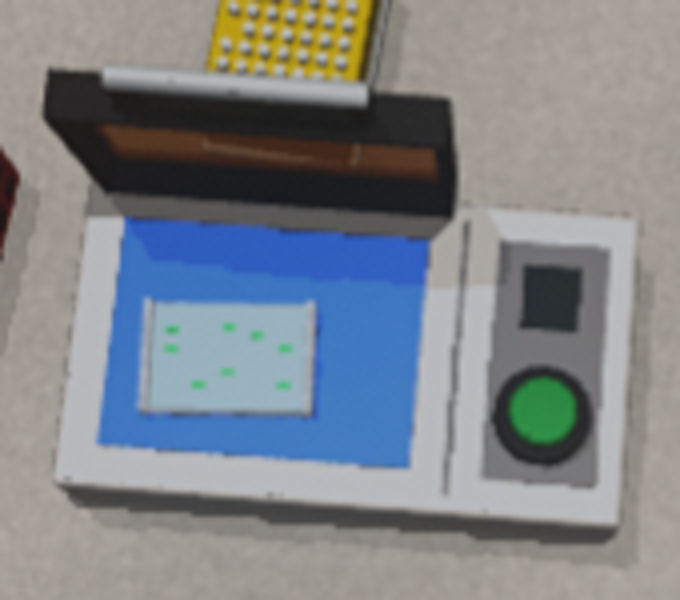

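View pics/scz.png

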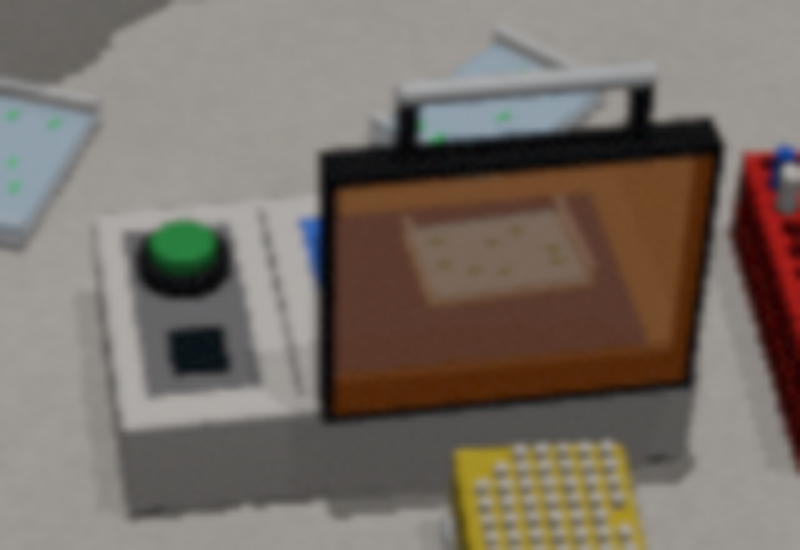

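```bash
cat > fit.py <<'E'
from h import *
from scipy.optimize import least_squares
t=arm.get_image("top"); s=arm.get_image("scene")
T=lambda u,v:(150+(u+.5)/4-.5,130+(v+.5)/4-.5)
S=lambda u,v:(230+(u+.5)/5-.5,160+(v+.5)/5-.5)
ob=[(t,T(57,485),(-85,105,70)),(t,T(613,525),(-85,-195,70)),(t,T(635,217),(85,-195,70)),
(s,S(125,430),(85,-195,70)),(s,S(97,217),(-85,-195,70))]
hb=[(t,T(103,79),60),(t,T(368,95),-60),(s,S(398,93),-60),(s,S(655,73),60)]
bt=[(t,T(543,408)),(s,S(182,241))]
def W(q,P):
    c,n=np.cos(q[2]),np.sin(q[2]); P=np.array(P,float)
    return np.array([q[0]+c*P[0]-n*P[1],q[1]+n*P[0]+c*P[1],P[2]])
def hand(a,y): return (75-185*np.cos(a)+12*np.sin(a),y,71+185*np.sin(a)+12*np.cos(a))
def res(q):
    r=[proj(p,W(q,P))[0]-uv for p,uv,P in ob]+[proj(p,W(q,hand(q[3],y)))[0]-uv for p,uv,y in hb]
    r+=[proj(p,W(q,(-30,-150,q[4])))[0]-uv for p,uv in bt]
    return np.concatenate(r)
o=least_squares(res,[545,130,0,1.4,90],loss="soft_l1",x_scale=[10,10,.1,.1,10])
q=o.x; print(q); print(np.round(res(q),1).reshape(-1,2).tolist())
print("handle",W(q,hand(q[3],0)),"shut",W(q,hand(0,0)),"hinge",W(q,(75,0,71)),"button",W(q,(-30,-150,q[4])))
np.save("q.npy",q)
E
python3 fit.py
```

```text
[ 5.44280037e+02  1.46022449e+02 -1.01125583e-02  1.50363767e+00
  9.12309569e+01]
[[-2.3, -0.2], [1.8, 0.2], [0.9, -0.9], [-0.6, -0.0], [-1.1, -0.7], [-0.5, -0.3], [-0.5, 0.3], [0.1, 0.3], [0.1, -0.2], [-0.2, 0.1], [0.2, -0.1]]
handle [618.83415965 145.26848994 256.38825361] shut [434.28566167 147.13481101  83.        ] hinge [619.27620234 145.26401961  71.        ] button [512.76471325  -3.66651015  91.23095686]
```

Fit is consistent: both views agree on the handle and button, and cover angle is about 1.50 with yaw −0.6°. Next I raise the arm and go above the handle, turning the jaws to lie along x.

play_rows(
  moves=[
    [[0,0,0.1],0,-1],
    [[0.08,0.12,0.22],0.12,-1],
    [[0.16,0.26,0.22],0.25,-1],
    [[0.24,0.4,0.22],0.4,-1],
    [[0.32,0.54,0.22],0.54,-1],
    [[0.4,0.68,0.22],0.68,-1],
    [[0.48,0.8,0.22],0.8,-1],
    [[0.5,0.83,0.22],0.83,-1],
    [[0.5,0.83,0.22],0.83,-1],
  ],
)

```text
clock: 2.33
position: [315.0, -353.6, 471.0]
ee_rot: [-0.344, 0.939, -0.0, 0.0]
contact_force: [-0.7, 0.3, 0.5]
gripper_width: 85.6
```

play_rows(
  moves=[
    [[0.08,0.14,0],0.14,-1],
    [[0.16,0.28,0],0.28,-1],
    [[0.24,0.4,0],0.4,-1],
    [[0.32,0.54,0],0.54,-1],
    [[0.4,0.68,0],0.68,-1],
    [[0.48,0.8,0],0.8,-1],
    [[0.5,0.83,0],0.82,-1],
    [[0.5,0.83,0],0.82,-1],
  ],
)

```text
clock: 3.32
position: [465.3, -105.2, 470.6]
ee_rot: [-0.536, 0.844, -0.0, -0.0]
contact_force: [0.1, -0.7, -0.3]
gripper_width: 85.7
```

```bash
cat > st.py <<'E'
from h import *
from scipy.spatial.transform import Rotation as Ro
s=arm.read_state(); m=Ro.from_quat(s["ee_rot"]).as_matrix()
print("t",s["clock"],"pos",np.round(s["position"],1),"jaw deg",round(np.degrees(np.arctan2(m[1,1],m[0,1])),2),"zax",np.round(m[:,2],3),"F",np.round(s["contact_force"],1),"w",round(s["gripper_width"],1))
E
python3 st.py
```

```text
t 3.325 pos [ 465.3 -105.2  470.6] jaw deg 154.79 zax [-0.001 -0.    -1.   ] F [ 0.1 -0.7 -0.3] w 85.7
```

play_rows(
  moves=[
    [[0.08,0.14,0],0.14,-1],
    [[0.16,0.28,0],0.28,-1],
    [[0.24,0.4,0],0.4,-1],
    [[0.32,0.54,0],0.54,-1],
    [[0.4,0.68,0],0.68,-1],
    [[0.48,0.8,0],0.8,-1],
    [[0.512,0.835,0],0.82,-1],
    [[0.512,0.835,0],0.82,-1],
    [[0.512,0.835,0],0.82,-1],
  ],
)

```text
clock: 4.45
position: [618.5, 143.7, 470.9]
ee_rot: [-0.703, 0.712, -0.0, -0.0]
contact_force: [-0.1, -0.5, -0.0]
gripper_width: 85.5
```

```bash
python3 st.py; python3 - <<'E'
from h import *
p=arm.get_image("scene");im=p["pixels"][90:290,200:440,::-1]
cv2.imwrite("pics/s2.png",cv2.resize(im,None,fx=3,fy=3,interpolation=cv2.INTER_CUBIC))
E
```

```text
t 4.45 pos [618.5 143.7 470.9] jaw deg 179.26 zax [-0.    -0.001 -1.   ] F [-0.1 -0.5 -0. ] w 85.5
```

View pics/s2.png

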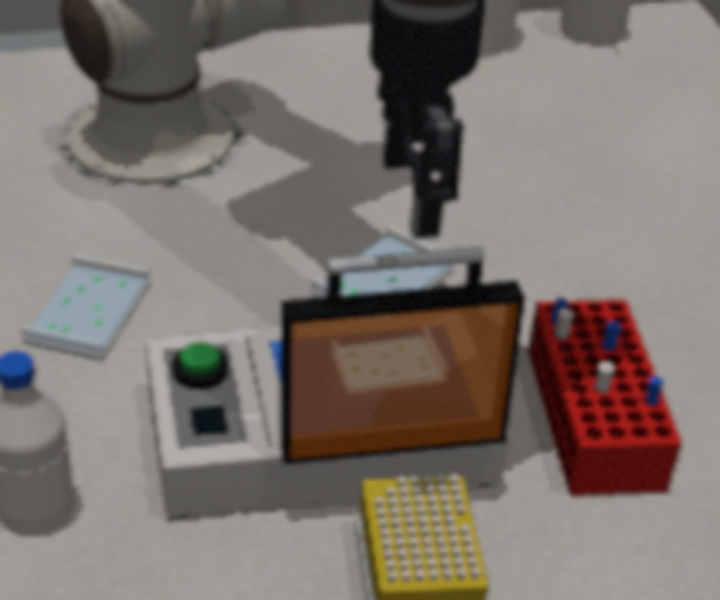

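The fingers are over the middle of the bar. Now descend and close on it.

play_rows(
  moves=[
    [[0,0,-0.06],0,-1],
    [[0,0,-0.12],0,-1],
    [[0,0,-0.16],0,-1],
    [[0,0,-0.18],0,-1],
    [[0,0,-0.18],0,0.2],
    [[0,0,-0.18],0,0.4],
    [[0,0,-0.18],0,0.5],
    [[0,0,-0.18],0,0.6],
    [[0,0,-0.18],0,0.65],
    [[0,0,-0.18],0,0.65],
  ],
)

```text
clock: 5.75
position: [618.4, 143.7, 417.2]
ee_rot: [-0.703, 0.712, -0.0, -0.0]
contact_force: [0.4, 0.8, -0.6]
gripper_width: 14.9
```

```bash
python3 st.py; python3 - <<'E'
from h import *
p=arm.get_image("scene");im=p["pixels"][90:290,200:440,::-1]
cv2.imwrite("pics/s3.png",cv2.resize(im,None,fx=3,fy=3,interpolation=cv2.INTER_CUBIC))
E
```

```text
t 5.75 pos [618.4 143.7 417.2] jaw deg 179.27 zax [-0.    -0.001 -1.   ] F [ 0.4  0.8 -0.6] w 14.9
```

View pics/s3.png

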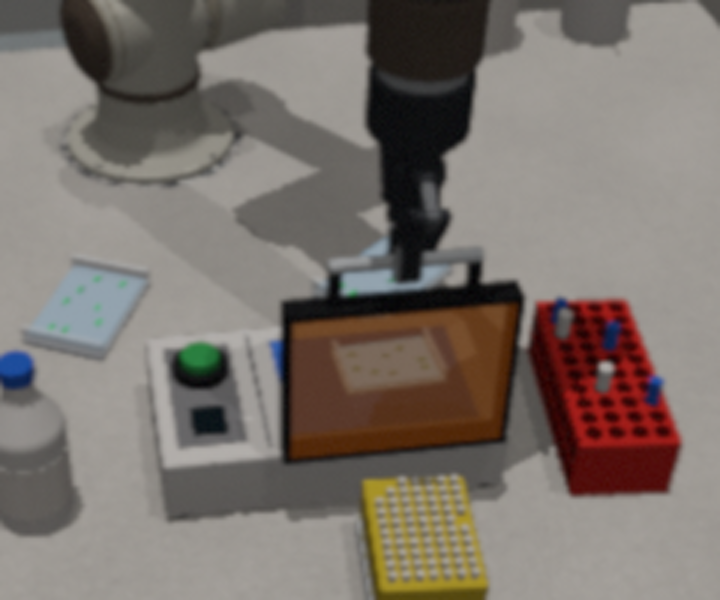

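The near finger overlaps the bar with its tip just below it, so the bar is between the pads. Gripping.

play_rows(
  moves=[
    [[0,0,0],0,1],
    [[0,0,0],0,1],
    [[0,0,0],0,1],
  ],
)

```text
clock: 6.18
position: [618.5, 143.7, 417.4]
ee_rot: [-0.703, 0.712, -0.0, -0.0]
contact_force: [0.5, -0.3, 0.9]
gripper_width: 9.7
```

```bash
python3 st.py; python3 - <<'E'
from h import *
q=np.load("q.npy")
# arc relative to start angle a0, shifts in units of 0.3 m
def h(a): return np.array([75-185*np.cos(a)+12*np.sin(a),71+185*np.sin(a)+12*np.cos(a)])
for a0 in (1.5036,):
  for a in np.arange(1.5,-0.01,-0.1).tolist()+[0]:
    d=h(a)-h(a0); print(round(a,2),np.round(np.array([d[0]*np.cos(q[2]),d[0]*np.sin(q[2]),d[1]])/300,3))
E
```

```text
t 6.175 pos [618.5 143.7 417.4] jaw deg 179.28 zax [ 0.    -0.001 -1.   ] F [ 0.5 -0.3  0.9] w 9.7
1.5 [-0.002  0.    -0.   ]
1.4 [-0.064  0.001 -0.003]
1.3 [-0.125  0.001 -0.013]
1.2 [-0.185  0.002 -0.029]
1.1 [-0.243  0.002 -0.05 ]
1.0 [-0.298  0.003 -0.077]
0.9 [-0.35   0.004 -0.11 ]
0.8 [-0.399  0.004 -0.148]
0.7 [-0.444  0.004 -0.19 ]
0.6 [-0.485  0.005 -0.237]
0.5 [-0.52   0.005 -0.287]
0.4 [-0.551  0.006 -0.341]
0.3 [-0.576  0.006 -0.398]
0.2 [-0.595  0.006 -0.456]
0.1 [-0.608  0.006 -0.517]
-0.0 [-0.615  0.006 -0.578]
0 [-0.615  0.006 -0.578]
```

play_rows(
  moves=[
    [[0,0,0],0,1],
    [[0,0,0],0,1],
    [[0,0,0],0,1],
  ],
)

```text
clock: 6.55
position: [618.5, 143.8, 417.3]
ee_rot: [-0.703, 0.712, -0.0, -0.0]
contact_force: [0.5, 0.8, 1.3]
gripper_width: 9.6
```

```bash
python3 st.py; python3 - <<'E'
from h import *
p=arm.get_image("scene");im=p["pixels"][130:230,270:400,::-1]
cv2.imwrite("pics/s4.png",cv2.resize(im,None,fx=6,fy=6,interpolation=cv2.INTER_CUBIC))
p=arm.get_image("top");save(p,"t4.png")
E
```

```text
t 6.55 pos [618.5 143.8 417.3] jaw deg 179.28 zax [ 0.    -0.001 -1.   ] F [0.5 0.8 1.3] w 9.6
```

View pics/s4.png

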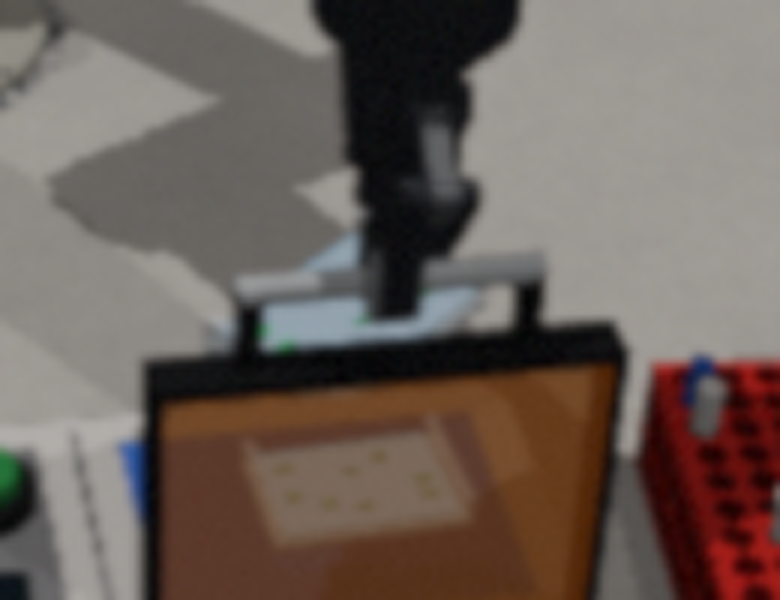

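View pics/t4.png

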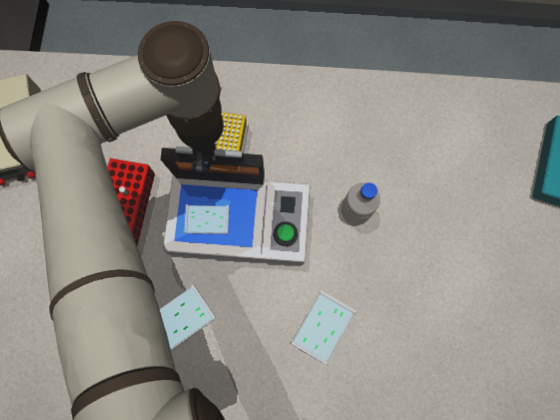

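It stopped at 9.6 mm and is holding the bar. Starting down the arc slowly.

play_rows(
  moves=[
    [[-0.016,0,0],0,1],
    [[-0.04,0,-0.001],0,1],
    [[-0.064,0.001,-0.003],0,1],
    [[-0.095,0.001,-0.008],0,1],
    [[-0.125,0.001,-0.013],0,1],
    [[-0.155,0.002,-0.021],0,1],
    [[-0.185,0.002,-0.029],0,1],
    [[-0.185,0.002,-0.029],0,1],
  ],
)

```text
clock: 7.65
position: [561.9, 144.5, 409.6]
ee_rot: [-0.703, 0.711, -0.0, 0.0]
contact_force: [-0.4, 1.3, 6.6]
gripper_width: 10.0
```

```bash
python3 st.py; python3 - <<'E'
from h import *
p=arm.get_image("scene");im=p["pixels"][130:280,230:430,::-1]
cv2.imwrite("pics/s5.png",cv2.resize(im,None,fx=4,fy=4,interpolation=cv2.INTER_CUBIC))
E
```

```text
t 7.65 pos [561.9 144.5 409.6] jaw deg 179.31 zax [ 0. -0. -1.] F [-0.4  1.3  6.6] w 10.0
```

View pics/s5.png

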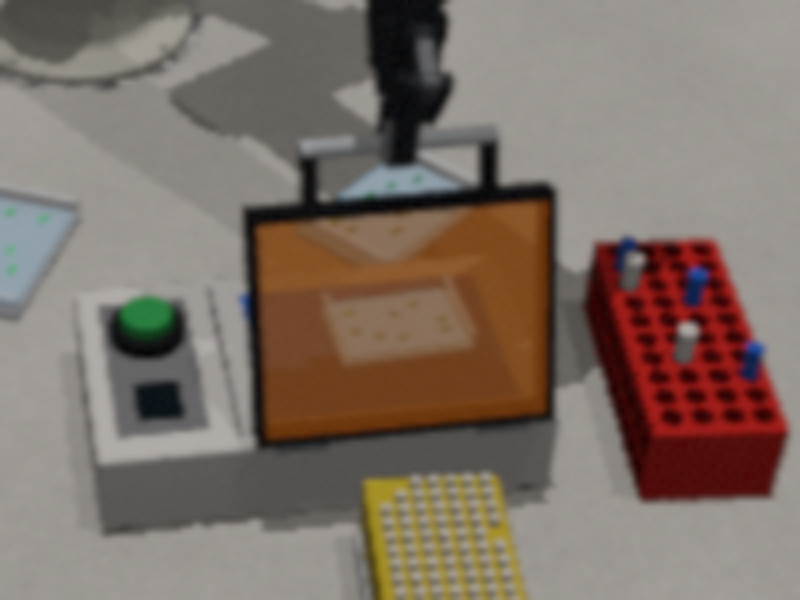

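play_rows(
  moves=[
    [[-0.027,0,-0.011],0,1],
    [[-0.056,0,-0.022],0,1],
    [[-0.084,0.001,-0.035],0,1],
    [[-0.111,0.001,-0.049],0,1],
    [[-0.137,0.001,-0.065],0,1],
    [[-0.163,0.001,-0.082],0,1],
    [[-0.188,0.002,-0.101],0,1],
    [[-0.212,0.002,-0.12],0,1],
    [[-0.235,0.002,-0.141],0,1],
    [[-0.257,0.002,-0.162],0,1],
    [[-0.257,0.002,-0.162],0,1],
  ],
)

```text
clock: 9.07
position: [484.0, 145.3, 359.8]
ee_rot: [-0.703, 0.711, 0.001, -0.001]
contact_force: [-0.9, 4.4, -0.9]
gripper_width: 9.5
```

```bash
python3 st.py; python3 - <<'E'
from h import *
p=arm.get_image("scene");im=p["pixels"][130:280,230:430,::-1]
cv2.imwrite("pics/s6.png",cv2.resize(im,None,fx=4,fy=4,interpolation=cv2.INTER_CUBIC))
E
```

```text
t 9.075 pos [484.  145.3 359.8] jaw deg 179.31 zax [-0.002 -0.    -1.   ] F [-0.9  4.4 -0.9] w 9.5
```

View pics/s6.png

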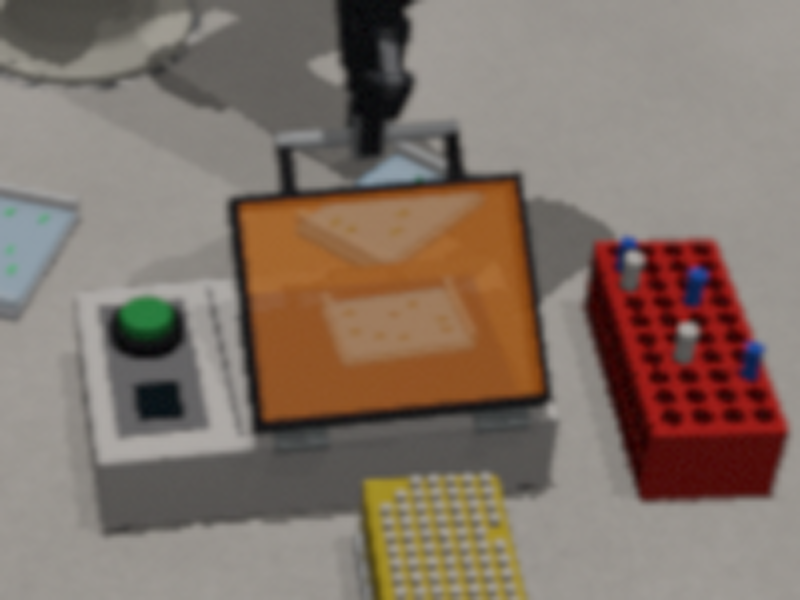

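play_rows(
  moves=[
    [[-0.017,0,-0.021],0,1],
    [[-0.037,0,-0.045],0,1],
    [[-0.055,0,-0.07],0,1],
    [[-0.072,0.001,-0.095],0,1],
    [[-0.088,0.001,-0.122],0,1],
    [[-0.103,0.001,-0.149],0,1],
    [[-0.116,0.001,-0.177],0,1],
    [[-0.128,0.001,-0.206],0,1],
    [[-0.138,0.001,-0.235],0,1],
    [[-0.147,0.001,-0.264],0,1],
    [[-0.154,0.001,-0.294],0,1],
    [[-0.154,0.001,-0.294],0,1],
  ],
)

```text
clock: 10.62
position: [438.0, 145.9, 270.9]
ee_rot: [-0.703, 0.711, 0.001, -0.001]
contact_force: [1.4, 5.2, 0.6]
gripper_width: 9.8
```

```bash
python3 st.py; python3 - <<'E'
from h import *
p=arm.get_image("scene");im=p["pixels"][130:280,230:430,::-1]
cv2.imwrite("pics/s7.png",cv2.resize(im,None,fx=4,fy=4,interpolation=cv2.INTER_CUBIC))
E
```

```text
t 10.625 pos [438.  145.9 270.9] jaw deg 179.32 zax [-0.002  0.    -1.   ] F [1.4 5.2 0.6] w 9.8
```

View pics/s7.png

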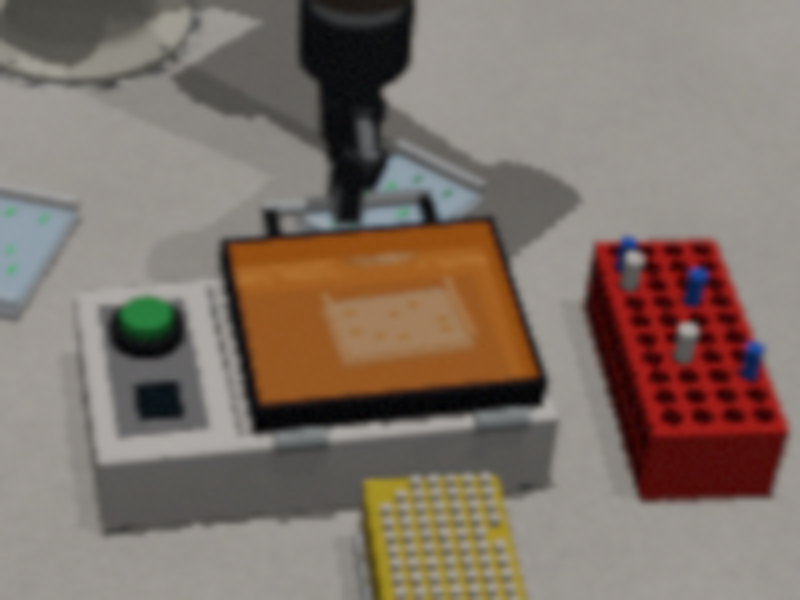

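play_rows(
  moves=[
    [[-0.003,0,-0.012],0,1],
    [[-0.005,0,-0.024],0,1],
    [[-0.007,0,-0.036],0,1],
    [[-0.009,0,-0.048],0,1],
    [[-0.01,0,-0.06],0,1],
    [[-0.011,0,-0.07],0,1],
    [[-0.012,0,-0.08],0,1],
    [[-0.013,0,-0.09],0,1],
    [[-0.013,0,-0.09],0,1],
  ],
)

```text
clock: 11.8
position: [434.4, 146.1, 246.6]
ee_rot: [-0.703, 0.711, 0.0, -0.0]
contact_force: [-3.5, 3.1, 22.2]
gripper_width: 9.5
```

```bash
python3 st.py; python3 - <<'E'
from h import *
p=arm.get_image("scene");im=p["pixels"][130:280,230:430,::-1]
cv2.imwrite("pics/s8.png",cv2.resize(im,None,fx=4,fy=4,interpolation=cv2.INTER_CUBIC))
E
```

```text
t 11.8 pos [434.4 146.1 246.6] jaw deg 179.39 zax [-0.001 -0.    -1.   ] F [-3.5  3.1 22.2] w 9.5
```

View pics/s8.png

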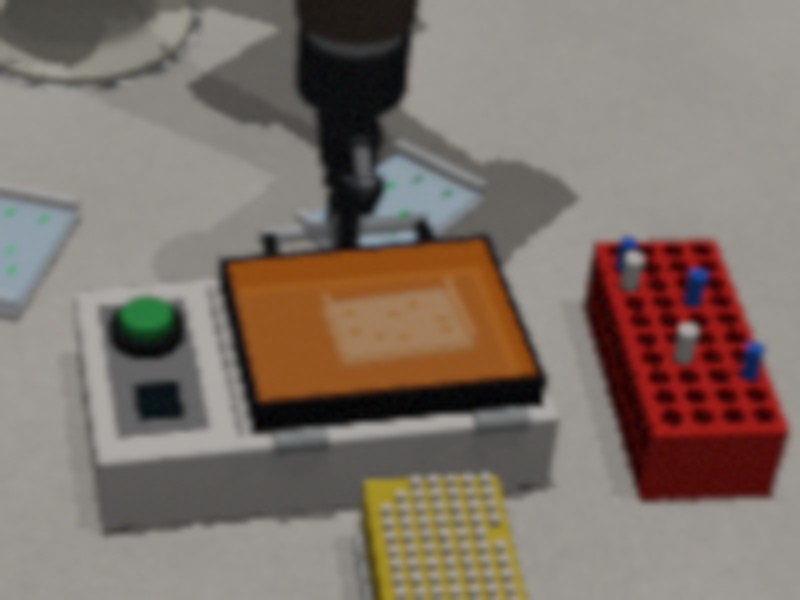

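```bash
python3 - <<'E'
from h import *
q=np.load("q.npy"); p=arm.get_image("scene")
def W(P):
    c,n=np.cos(q[2]),np.sin(q[2]); return np.array([q[0]+c*P[0]-n*P[1],q[1]+n*P[0]+c*P[1],P[2]])
def C(a,u,y,w): return W((75-u*np.cos(a)+w*np.sin(a),y,71+u*np.sin(a)+w*np.cos(a)))
b=p["pixels"][140:250,240:400,::-1]; im=cv2.resize(b,None,fx=5,fy=5,interpolation=cv2.INTER_CUBIC)
for a,col in((0,(0,255,0)),(0.035,(0,0,255))):
    for pts in [[(185,60,12),(185,-60,12)],[(150,95,24),(150,-95,24),(0,-95,24),(0,95,24),(150,95,24)]]:
        v=(proj(p,[C(a,*t) for t in pts])-[240,140]+.5)*5-.5
        cv2.polylines(im,[np.int32(np.round(v))],False,col,1)
cv2.imwrite("pics/s9.png",im)
E
```

```text
(no output)
```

View pics/s9.png

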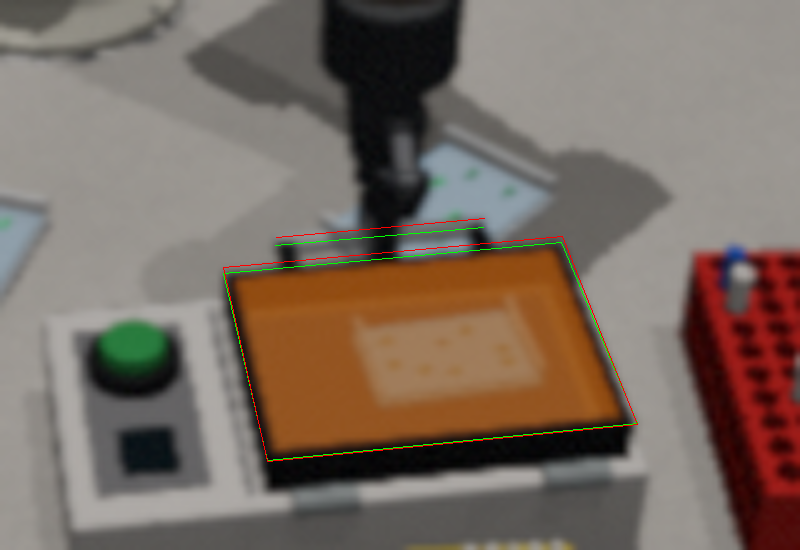

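The green (0 rad) outline matches the frame and bar, and the 22 N upward force means the cover is resting on the box. Releasing slightly and lifting off.

play_rows(
  moves=[
    [[0,0,0],0,0.7],
    [[0,0,0],0,0.55],
    [[0,0,0],0,0.5],
    [[0,0,0],0,0.5],
    [[0,0,0.02],0,0.5],
    [[0,0,0.05],0,0.5],
    [[0,0,0.1],0,0.5],
    [[0,0,0.2],0,0.5],
    [[0,0,0.3],0,0.5],
    [[0,0,0.3],0,1],
    [[0,0,0.3],0,1],
  ],
)

```text
clock: 13.28
position: [434.0, 145.8, 336.4]
ee_rot: [-0.703, 0.711, 0.001, -0.0]
contact_force: [0.9, -0.6, -0.0]
gripper_width: -0.2
```

```bash
python3 st.py; python3 - <<'E'
from h import *
q=np.load("q.npy"); p=arm.get_image("scene")
def W(P):
    c,n=np.cos(q[2]),np.sin(q[2]); return np.array([q[0]+c*P[0]-n*P[1],q[1]+n*P[0]+c*P[1],P[2]])
def C(a,u,y,w): return W((75-u*np.cos(a)+w*np.sin(a),y,71+u*np.sin(a)+w*np.cos(a)))
b=p["pixels"][140:250,240:400,::-1]; im=cv2.resize(b,None,fx=5,fy=5,interpolation=cv2.INTER_CUBIC)
v=(proj(p,[C(0,185,60,12),C(0,185,-60,12)])-[240,140]+.5)*5-.5
cv2.polylines(im,[np.int32(np.round(v))],False,(0,255,0),1)
cv2.imwrite("pics/s10.png",im)
E
```

```text
t 13.275 pos [434.  145.8 336.4] jaw deg 179.37 zax [-0.001  0.    -1.   ] F [ 0.9 -0.6 -0. ] w -0.2
```

View pics/s10.png

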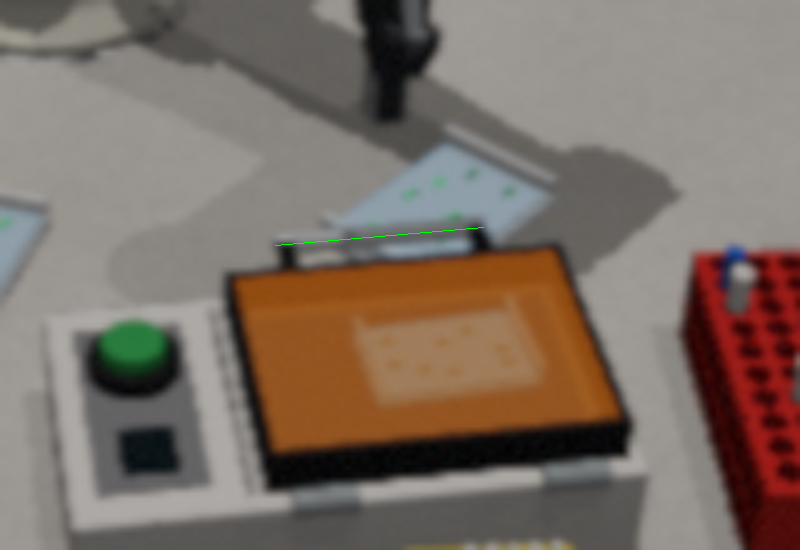

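play_rows(
  moves=[
    [[0.05,-0.1,0],0,1],
    [[0.11,-0.2,0],0,1],
    [[0.17,-0.32,0],0,1],
    [[0.22,-0.42,0],0,1],
    [[0.255,-0.485,0],0,1],
    [[0.263,-0.498,0],0,1],
    [[0.263,-0.498,-0.08],0,1],
    [[0.263,-0.498,-0.16],0,1],
    [[0.263,-0.498,-0.19],0,1],
    [[0.263,-0.498,-0.19],0,1],
  ],
)

```text
clock: 14.58
position: [512.7, -3.2, 278.4]
ee_rot: [-0.703, 0.711, 0.001, -0.002]
contact_force: [-0.3, 0.5, 0.4]
gripper_width: 0.1
```

```bash
python3 st.py; python3 - <<'E'
from h import *
p=arm.get_image("scene");im=p["pixels"][150:270,230:390,::-1]
cv2.imwrite("pics/s11.png",cv2.resize(im,None,fx=5,fy=5,interpolation=cv2.INTER_CUBIC))
E
```

```text
t 14.575 pos [512.7  -3.2 278.4] jaw deg 179.41 zax [-0.004 -0.001 -1.   ] F [-0.3  0.5  0.4] w 0.1
```

View pics/s11.png

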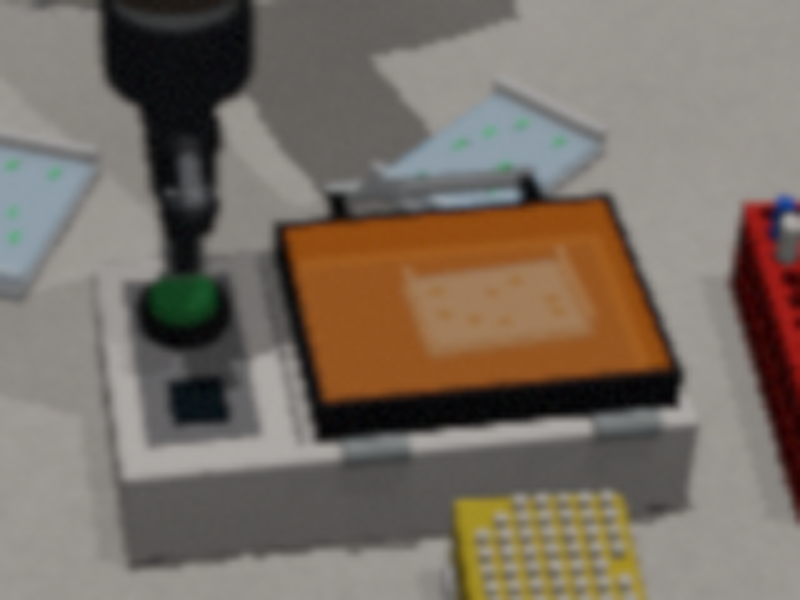

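play_rows(
  moves=[
    [[0,0,-0.02],0,1],
    [[0,0,-0.04],0,1],
    [[0,0,-0.05],0,1],
    [[0,0,-0.058],0,1],
    [[0,0,-0.058],0,1],
  ],
)

```text
clock: 15.25
position: [513.0, -3.2, 262.0]
ee_rot: [-0.704, 0.711, 0.0, -0.001]
contact_force: [-1.6, 1.0, 3.4]
gripper_width: -0.0
```

play_rows(
  moves=[
    [[0,0,-0.008],0,1],
    [[0,0,-0.015],0,1],
    [[0,0,-0.02],0,1],
    [[0,0,-0.02],0,1],
  ],
)

```text
clock: 15.75
position: [513.0, -3.1, 259.2]
ee_rot: [-0.704, 0.71, -0.0, -0.001]
contact_force: [-9.2, 1.9, 23.6]
gripper_width: -0.1
```

```bash
python3 st.py; python3 - <<'E'
from h import *
p=arm.get_image("scene");im=p["pixels"][180:270,240:340,::-1]
cv2.imwrite("pics/s12.png",cv2.resize(im,None,fx=6,fy=6,interpolation=cv2.INTER_CUBIC))
E
```

```text
t 15.75 pos [513.   -3.1 259.2] jaw deg 179.5 zax [-0.001 -0.002 -1.   ] F [-9.2  1.9 23.6] w -0.1
```

View pics/s12.png

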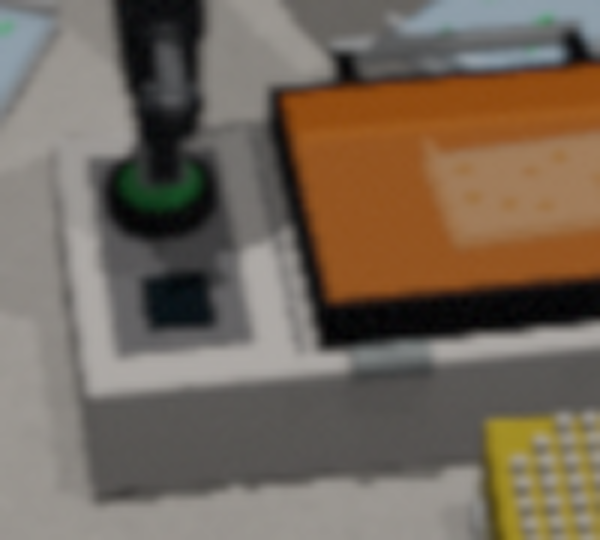

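The button is sunk nearly flush with its housing and only the fingertips touch it. At 23.6 N against its ~5 N spring, it is at its stop. Lifting away.

play_rows(
  moves=[
    [[0,0,0.03],0,1],
    [[0,0,0.1],0,1],
    [[0,0,0.25],0,1],
    [[0,0,0.4],0,1],
    [[-0.15,0,0.5],0,1],
    [[-0.3,-0.1,0.5],0,1],
    [[-0.35,-0.2,0.5],0,1],
    [[-0.35,-0.2,0.5],0,1],
    [[-0.35,-0.2,0.5],0,1],
  ],
)

```text
clock: 16.92
position: [408.3, -63.1, 409.1]
ee_rot: [-0.704, 0.71, -0.0, -0.001]
contact_force: [0.8, -0.7, 0.5]
gripper_width: -0.1
```

```bash
python3 st.py; python3 - <<'E'
from h import *
for n in ["scene","top"]:
    p=arm.get_image(n); save(p,n+"9.png")
    for o in ["cover_handle","run_top","tray","rack","tipbox","flask"]:
        print(o,[(round(d["conf"],2),np.round(d["centre"]).tolist()) for d in arm.look_for(o,p)])
p=arm.get_image("scene");im=p["pixels"][150:270,230:390,::-1]
cv2.imwrite("pics/s13.png",cv2.resize(im,None,fx=5,fy=5,interpolation=cv2.INTER_CUBIC))
E
```

```text
t 16.925 pos [408.3 -63.1 409.1] jaw deg 179.47 zax [-0.001 -0.002 -1.   ] F [ 0.8 -0.7  0.5] w -0.1
cover_handle [(0.84, [556.0, 145.0, 97.0])]
run_top [(0.41, [515.0, -7.0, 92.0])]
tray [(0.88, [314.0, 229.0, 17.0]), (0.76, [334.0, -95.0, 12.0]), (0.17, [588.0, 95.0, 75.0])]
rack [(0.58, [600.0, 346.0, 62.0])]
tipbox [(0.59, [752.0, 142.0, 62.0])]
flask [(0.97, [615.0, -156.0, 97.0]), (0.21, [556.0, 145.0, 96.0])]
cover_handle [(0.69, [556.0, 150.0, 99.0])]
run_top []
tray [(0.85, [299.0, 244.0, 8.0]), (0.64, [319.0, -102.0, 10.0])]
rack [(0.9, [550.0, 346.0, 63.0])]
tipbox [(0.79, [706.0, 146.0, 62.0])]
flask [(0.65, [584.0, -155.0, 127.0])]
```

View pics/s13.png

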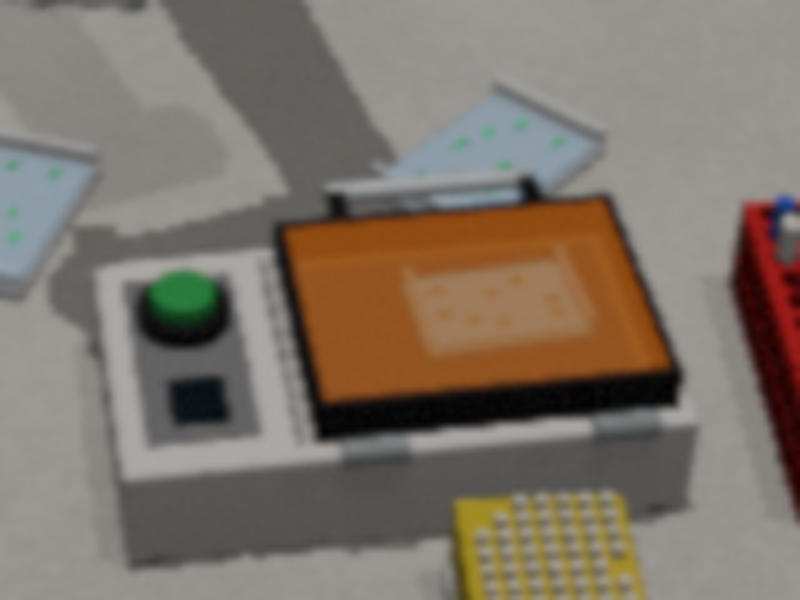

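View pics/top9.png

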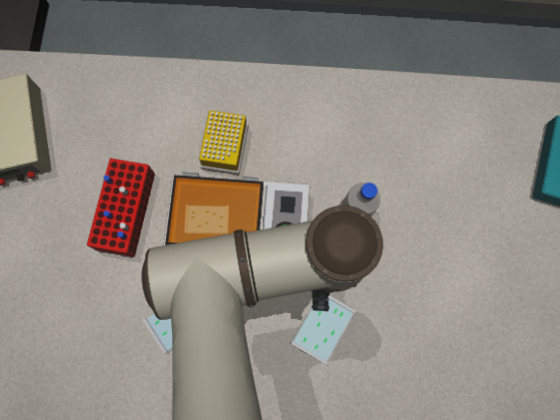

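```bash
python3 -c "
from bench import arm
print(arm.job_done())"
```

```text
the job is handed in; nothing more can be done
None
```

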